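Press the reducing sleeve out of a centrifuge tube adapter

ROBOT

A 7-joint arm with a two-finger parallel gripper is mounted at the origin on a cart in front of the work surface, level with it; the furniture and walls round the work are solid. World frame = base frame: x ahead of the robot, y to its left, z up, the work surface at z = 0. Lengths are in mm, angles in rad, forces in N, time in s.
With the tool pointing down it reaches from about 400 to 850 mm from the base axis. Payload 10.4 kg.
Tool frame: the origin (TCP) lies midway between the tips of the shut fingers; the grasp point (between the pads) lies 19 mm behind it (r.grip_depth is the distance from the TCP to the grasp point, in mm); z points along the fingers, y is the line along which they close (so a half turn about z gives the same grasp; the last joint's range is limited). The gripper opens to 85 mm and grips with 20 to 120 N. Pads are 22 mm wide; open, the fingers measure 114 mm over their backs; the gripper's body (76 mm by 85 mm) begins 54 mm behind the grasp point. The pads swing forward as they close: fully open they stand 13 mm farther back than shut.
Start: joints at [-1.261, 0.332, -0.065, 1.46, 0.022, 1.35, -0.088], TCP at [204.169, 590.734, 231.338] pointing down, gripper open.
Joint ranges: [-2.6, 2.6], [-0.5, 2.12], [-1.47, 1.34], [0.16, 2.42], [-1.27, 4.41], [0.06, 2.06], [-2.6, 2.6]. Speed limits (rad/s): [2.22, 2.22, 2.79, 2.79, 3.14, 3.14, 3.14].

INTERFACE

Orientations are given as a rotation vector (axis times angle).
In Python, from plant import r gives the robot as it stands.
- The arm moves only by the shell command python3 -m creep 'ROWS' [FORCE]. ROWS is a JSON object of lists of equal length, an entry for each row: "offset": the shift along the tool's x, y, z in mm, a list of three; "angular": the turn, a rotation vector about the tool's x, y, z in rad, a list of three; "fingers": the closure, from -1 (fully open) to 1 (shut). A call has 1 to 10 rows; each row is the pose to reach, as a shift and turn from the pose commanded when the call began, along the tool's axes at that moment; what a row does not reach only later rows make up. A row lasts 1/12 s, in which the tool goes at most 41.7 mm and 7.16 degrees, less where a joint would pass 70% of its speed; a pose out of reach is approached as far as the arm can. A call with a gripper value outside its range is refused whole. The fingers move at their own pace and stop on an object; FORCE is the grip in N (left out, the last holds). Time passes only in rows, so rows that repeat a pose let the fingers close. It gives the time, the measured TCP pose, the force, the opening and the grip force at its end, in the units of the state.
- r.get_obs(): the state, without advancing time (a new reading comes with each control period).
- r.camera(name): name is "side" or "top" or "wrist"; returns a dict with "color" (384x512x3 uint8, blue, green, red), "depth" (384x512 float32, mm along the optical axis (not along the pixel's ray), 0 where there is no reading), "fx", "fy", "cx", "cy" (pixels), "R" (3x3) and "t" (3): a world point X has camera coordinates R X + t. Camera axes: x right, y down, z forward; pixel columns grow to the right and rows downward; lengths in mm; the calibration is good to about 2 mm. A picture is of the moment at which its call begins.
- r.close_job(): hands the job in; it is judged then, once.
The state is a dict: "time": time; "qpos": joint angles; "joint_vel": joint speeds; "joint_torque": joint torques, N m; "ee_pos": TCP position; "orientation": TCP orientation; "ft_force": force on the tool from outside, world axes, zero at the start; "moment": the same for the moment, N m; "finger_gap": finger opening in mm; "grasp_force": force on a finger pad.
Only numpy, scipy, OpenCV 4.12 (cv2) and the standard library are available. Lean on these libraries where they do the work, as an engineer would, in place of code of your own. Each camera call takes 0.05 s, during which the arm holds its last target. There are 200 camera calls.

TASK

The reducing sleeve has to come out of the white centrifuge tube adapter. Slide the adapter along the stand's top plate, without lifting it off, until it rests against both bars of the V-stop and its bore stands over the drop hole; then take the push rod from its holder and press it down through the bore until its collar sits on the adapter and the sleeve has dropped into the tray below. Leave the adapter in the V-stop with the rod standing in it, and do not disturb the two vials and the conical tube behind.

Things in the scene. Friction and masses are not known exactly. Their poses are not given: they have to be found in the camera images.
- stand: plain bare-metal knock-out stand, fixed: top plate 150 (x) by 110 (y) by 10 mm on two cheeks, its upper face 56 mm above the bench, open front and back. Two dark bars (14 mm high) at +-45 degrees form a V-stop open to the stand's -x (towards the robot): a 56 mm round part pushed along +x rests on both bars with its axis over the drop hole. Origin: centre of its underside; foot tabs to y +-72
- nest (a point): centre of the drop hole (27 mm across, through the plate) at the plate's upper face, 25 mm along the stand's +x from its middle; the adapter's axis stands here when it rests against both bars of the V-stop. Axes as the stand's
- tray (a point): middle of the catch tray's floor, 6 mm above the bench, under the plate; the tray is 132 (x) by 84 (y) mm inside, its front and back lips 16 mm high, 40 mm free height to the plate. Axes as the stand's
- adapter: slippery white plastic cylinder, loose, 0.16 kg, 56 mm across, 50 mm high, upright through bore 20 mm across, flared to 27 mm over the top 6 mm. Stands on the plate, bore 40 to 65 mm from the nest. Origin: centre of its underside; z up the bore. Two spring pads in the bore wall 14 mm above the underside grip the sleeve, which moves at some 6 to 15 N on the rod
- bore_mouth (a point): centre of the bore at the adapter's top, 50 mm above its underside
- sleeve: grey plastic reducing sleeve, 19 mm across, 26 mm long, 8 mm hole, held by the spring pads in the adapter's bore, its lower end 4 to 12 mm above the adapter's underside (clear of the plate). Origin: centre of its lower end; z along its axis to its upper end
- sleeve_mid (a point): middle of the sleeve, on its axis, 13 mm from either end
- rod: push rod, loose, 0.18 kg, 108 mm long: steel shank 16 mm across, 58 mm long, nose tapered to 12 mm over 5 mm; then a collar 34 mm across, 6 mm thick; then a black round handle 24 mm across, 44 mm long. Stands nose down in its holder, tip 5 mm above the bench; raise it over 40 mm to clear. Origin: nose end; z up. Collar home on the adapter: nose 8 mm below the adapter's underside
- rod_handle (a point): a point on the rod's axis in the handle, 88 mm above the tip, 20 mm below the handle's top
- rod_holder: round bare-metal holder fixed to the bench, foot 62 mm across, column 40 mm across, 45 mm high, with an upright hole 18 mm across in which the rod stands. Origin: centre of its underside
- vial_a: small white screw-cap vial, 25 mm across, 61 mm high, standing behind the work; origin: centre of its underside. Bystander
- vial_b: second white screw-cap vial like the first, standing beside it; origin: centre of its underside. Bystander
- conical_tube: conical tube with a blue screw cap, 112 mm long, 21 mm thick, lying on the bench behind the work; origin: under its middle. Bystander
Not all that is in view belongs to the job. There is more than one size of the rod; the job needs the larger.

How it is judged:
By the outcome, as a careful person would: the job done as asked, in the order asked, and still so for the second after the job is handed in, with the robot touching nothing.
It also fails if it takes over 58 s, if anything falls off the work surface, if the arm or the gripper's body presses on something with over 40 N, if the wrist force passes 120 N, or if a joint passes its speed limit or range.

## Working session

There is one attempt and no reset: what is moved stays moved. The work goes in short steps, Python scripts to look and compute and a shell command to move; the robot and the scene stay as the last step left them, time stands still between calls to the robot, and variables do not carry over. Pictures are saved under pics/ and viewed, at most 13 in all, crops included, and the job is handed in when it is done.

```bash
ls; mkdir -p pics; cat > h.py <<'E'
import numpy as np, cv2
from scipy.spatial.transform import Rotation as Ro
from plant import r
def pts(c):
    d=c["depth"].astype(float); v,u=np.indices(d.shape)
    P=np.stack([(u-c["cx"])/c["fx"]*d,(v-c["cy"])/c["fy"]*d,d],-1)
    W=(P-c["t"])@np.array(c["R"]); W[d==0]=np.nan
    return W
def ray(c,u,v,z):
    R=np.array(c["R"]);o=-R.T@np.array(c["t"])
    d=R.T@np.array([(u-c["cx"])/c["fx"],(v-c["cy"])/c["fy"],1]); return o+d*(z-o[2])/d[2]
E
python3 - <<'E'
from h import *
a=r.camera("top");b=r.camera("side")
np.save("top.npy",a,allow_pickle=True);np.save("side.npy",b,allow_pickle=True)
cv2.imwrite("pics/top.png",a["color"]);cv2.imwrite("pics/side.png",b["color"])
o=r.get_obs();print(o["time"],o["ee_pos"],o["orientation"],o["finger_gap"],r.grip_depth)
print(Ro.from_rotvec(o["orientation"]).as_matrix().round(3))
for c in(a,b):print(c["fx"],(-np.array(c["R"]).T@c["t"]).round(),np.array(c["R"]).round(2).tolist())
E
```

```text
pics
0.1 [204.03479282 590.37999265 230.59559771] [-5.20197478e-01 -3.09805163e+00  2.08645613e-03] 85.43006735631538 18.700000000000003
[[-0.945  0.327 -0.   ]
 [ 0.327  0.945 -0.001]
 [-0.    -0.001 -1.   ]]
373.59166475349906 [487.  67. 928.] [[-0.03, -1.0, 0.02], [-0.99, 0.02, -0.11], [0.11, -0.02, -0.99]]
447.00704803297947 [ 297. -704.  499.] [[0.94, -0.34, 0.01], [-0.13, -0.41, -0.9], [0.31, 0.85, -0.43]]
```

View pics/top.png

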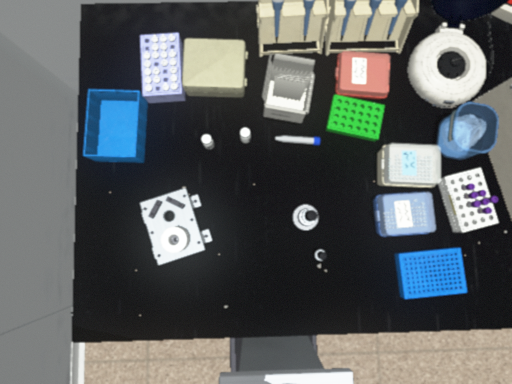

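View pics/side.png

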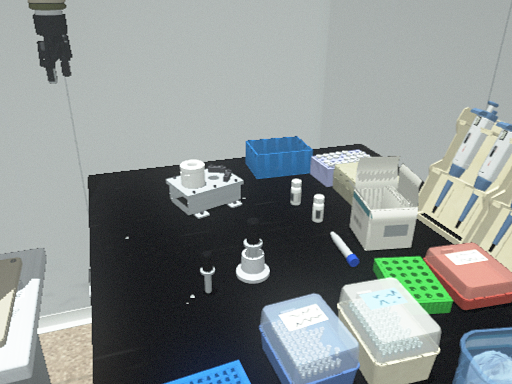

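The top view shows the stand at about (172,226), with the adapter at (175,240) and the V bars at (155–178,205). The large rod and its holder are at (305,216). The smaller rod is at (320,255), and the vials and tube are at (207,141), (245,134) and (300,140).

```bash
python3 - <<'E'
from h import *
a=np.load("top.npy",allow_pickle=True).item();b=np.load("side.npy",allow_pickle=True).item()
c=cv2.resize(a["color"][180:275,130:220],None,fx=6,fy=6,interpolation=cv2.INTER_CUBIC)
d=cv2.resize(a["color"][195:275,285:335],None,fx=6,fy=6,interpolation=cv2.INTER_CUBIC)
c=c[:480];d=d[:480]
cv2.imwrite("pics/crop.png",np.hstack([c[:, :540],d[:, :260]]))
for n,cam in(("top",a),("side",b)):
    W=pts(cam)
    print(n)
    for nm,u0,u1,v0,v1 in(("st",130,220,180,275),("rod",285,335,195,275)) if n=="top" else (("st",160,250,150,220),("rod",190,275,230,300)):
        w=W[v0:v1,u0:u1].reshape(-1,3);w=w[~np.isnan(w[:,0])]
        for lo,hi in((35,50),(50,62),(64,76),(95,105),(105,112),(108,125)):
            s=w[(w[:,2]>lo)&(w[:,2]<hi)]
            if len(s)>4:
                rc=cv2.minAreaRect(s[:,:2].astype(np.float32));print(nm,lo,hi,len(s),np.median(s,0).round(1),"rect",np.round(rc[0],1),np.round(rc[1],1),round(rc[2],1))
E
```

```text
top
st 35 50 25 [525.4 208.2  48.4] rect [508.3 235.1] [135.   68.6] 17.0
st 50 62 2201 [509.7 256.1  55.9] rect [504.5 255.9] [149.8 111.3] 16.8
st 64 76 234 [550.8 261.3  69.9] rect [520.  244.6] [123.   74.3] 47.1
st 95 105 189 [472.7 242.3 104. ] rect [474.1 241.3] [55.  54.4] 61.9
st 105 112 291 [474.2 240.5 106.3] rect [473.3 241. ] [53.2 54.9] 12.4
st 108 125 27 [474.2 235.6 108.7] rect [474.4 239.7] [49.6 44. ] 62.2
rod 35 50 103 [503.4 -56.2  45.1] rect [476.3 -68.3] [124.2  33. ] 14.8
rod 50 62 5 [433.3 -82.6  52.2] rect [428.7 -83.8] [10.8 23.1] 81.7
rod 64 76 70 [513.  -53.7  68.5] rect [481.  -71.3] [109.9  24.8] 20.5
rod 95 105 7 [517.4 -50.1 101.3] rect [517.1 -51.7] [18.3  4.5] 8.4
rod 105 112 28 [517.  -61.  110.7] rect [518.4 -60.5] [22.7 20. ] 16.0
rod 108 125 93 [518.7 -60.9 112.7] rect [518.8 -61. ] [21.6 22.6] 42.5
side
st 35 50 312 [514.8 209.2  41.7] rect [575.6 300.3] [334.9 146.6] 32.9
st 50 62 949 [512.4 226.7  57. ] rect [571.5 291.7] [315.  142.4] 28.9
st 64 76 261 [534.2 232.8  70.1] rect [518.  245.6] [127.7  77. ] 36.5
st 95 105 118 [476.2 221.9 101.1] rect [475.9 232.9] [47.5 42.1] 22.1
st 105 112 165 [477.1 236.8 106.8] rect [479.  241.1] [56.8 52.3] 53.7
st 108 125 24 [474.8 231.7 108.3] rect [483.9 103. ] [ 46.6 318.2] 3.2
rod 35 50 359 [512.4 -75.   45.3] rect [479.5 -70.8] [126.   40.5] 10.5
rod 50 62 92 [434.  -92.1  54.4] rect [475.1 -77.7] [108.2  14.3] 14.8
rod 64 76 203 [510.9 -74.   69.5] rect [480.5 -75.3] [118.3  32.8] 18.4
rod 95 105 34 [517.6 -70.7  97.8] rect [518. -69.] [11.6 21.5] 65.0
```

View pics/crop.png

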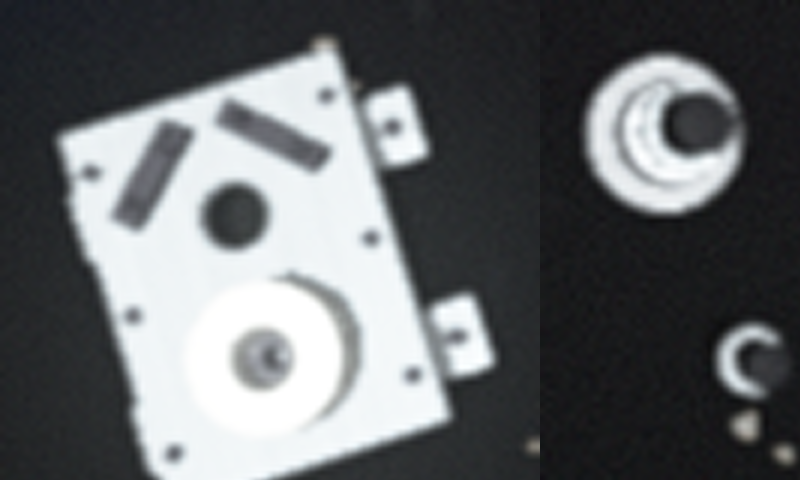

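The crop shows the adapter at crop (263,355), the drop hole at (235,215) and the bars at (155,175) and (275,135). The large rod is at right (695,123) and the small one at (760,360). I'll approach the adapter with the fingers closing along the stand's y.

```bash
cat > rel.py <<'E'
import sys
from h import *
# usage: x y z yaw_deg(of tool y axis; "k" keeps)
o=r.get_obs();R=Ro.from_rotvec(o["orientation"]).as_matrix();p=np.array(o["ee_pos"])
t=np.array([float(v) for v in sys.argv[1:4]])
y=np.array([0,0,-1.]);
a=np.arctan2(R[1,1],R[0,1]) if sys.argv[4]=="k" else np.deg2rad(float(sys.argv[4]))
yv=np.array([np.cos(a),np.sin(a),0]);T=np.c_[np.cross(yv,y),yv,y]
print(o["time"],p.round(1),"off",(R.T@(t-p)).round(1),"ang",Ro.from_matrix(R.T@T).as_rotvec().round(3),"yaw",round(np.rad2deg(np.arctan2(R[1,1],R[0,1])),1),"gap",round(o["finger_gap"],1),"F",np.round(o["ft_force"],1))
E
python3 rel.py 473.5 241 160 106.8; python3 -m creep -h | head
```

```text
0.1 [204.  590.4 230.6] off [-368.8 -242.1   70.9] ang [-0.001 -0.    -0.626] yaw 70.9 gap 85.4 F [ 0.2  0.3 -0.2]invalid input: not JSON, or not a number
```

```bash
python3 -m creep '{"offset":[[-37,-24,0],[-74,-48,0],[-111,-73,0],[-148,-97,0],[-184,-121,0],[-221,-145,0],[-258,-169,0],[-295,-194,0],[-332,-218,0],[-369,-242,0]],"angular":[[0,0,-0.06],[0,0,-0.12],[0,0,-0.19],[0,0,-0.25],[0,0,-0.31],[0,0,-0.37],[0,0,-0.44],[0,0,-0.5],[0,0,-0.56],[0,0,-0.626]],"fingers":[-1,-1,-1,-1,-1,-1,-1,-1,-1,-1]}'; python3 rel.py 473.5 241 73 106.8
```

```text
time: 0.93
ee_pos: [459.5, 258.9, 231.2]
orientation: [0.463, -3.107, -0.0]
ft_force: [0.3, 1.0, -0.4]
finger_gap: 85.2
grasp_force: 0.0
0.9333 [459.5 258.9 231.2] off [ -8.2 -21.2 158.2] ang [ 0.    -0.     0.003] yaw 107.0 gap 85.2 F [ 0.3  1.  -0.4]
```

```bash
python3 -m creep '{"offset":[[0,0,0],[0,0,20],[0,0,20],[0,0,20]],"angular":[[0,0,0],[0,0,0],[0,0,0],[0,0,0]],"fingers":[-1,-1,-1,-1]}'; python3 - <<'E'
from h import *
c=r.camera("wrist");cv2.imwrite("pics/w1.png",c["color"])
W=pts(c).reshape(-1,3);W=W[~np.isnan(W[:,0])]
for lo,hi in((52,60),(66,74),(103,109)):
    s=W[(W[:,2]>lo)&(W[:,2]<hi)&(abs(W[:,0]-500)<100)&(abs(W[:,1]-250)<100)]
    if len(s)>5:
        q=cv2.minAreaRect(s[:,:2].astype(np.float32));print(lo,len(s),s[:,2].mean().round(1),np.round(q[0],1),np.round(q[1],1),round(q[2],1),np.round(cv2.minEnclosingCircle(s[:,:2].astype(np.float32))[0],1))
E
python3 rel.py 473.5 241 73 106.8
```

```text
time: 1.27
ee_pos: [457.9, 260.8, 210.5]
orientation: [0.459, -3.106, 0.002]
ft_force: [-0.1, 0.7, 0.0]
finger_gap: 85.2
grasp_force: 0.0
52 9121 55.8 [506.3 256.7] [151.1 110.4] 16.8 [505.8 256.5]
66 1029 69.8 [514.  250.7] [130.3  82.4] 31.7 [509.  258.8]
103 2611 105.6 [475.5 242.7] [55.8 55. ] 15.7 [475.6 242.6]
1.3167 [458.2 261.3 211.3] off [ -8.9 -23.8 138.3] ang [-0.    -0.001  0.001] yaw 106.8 gap 85.4 F [ 0.4 -0.2  1.4]
```

View pics/w1.png

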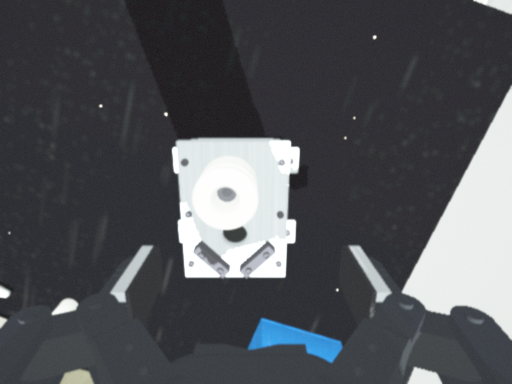

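The wrist view shows the adapter at (225,190), the hole at (235,234) and the bars at (212,258) and (257,258). Next I'll centre over the adapter, then descend.

```bash
python3 -m creep '{"offset":[[-11,-23,0],[-11,-23,20],[-11,-23,50],[-11,-23,80],[-11,-23,105],[-11,-23,125],[-11,-23,138],[-11,-23,138],[-11,-23,138]],"angular":[[0,0,0],[0,0,0],[0,0,0],[0,0,0],[0,0,0],[0,0,0],[0,0,0],[0,0,0],[0,0,0]],"fingers":[-1,-1,-1,-1,-1,-1,-1,-1,-1]}'; python3 rel.py 475 242.2 73 106.8
```

```text
time: 2.07
ee_pos: [475.8, 242.7, 73.8]
orientation: [0.46, -3.107, 0.0]
ft_force: [0.0, -0.4, 0.2]
finger_gap: 85.5
grasp_force: 0.0
2.0667 [475.8 242.7  73.8] off [ 0.9 -0.2  0.8] ang [ 0.    -0.     0.001] yaw 106.8 gap 85.5 F [ 0.  -0.4  0.2]
```

Close softly at 20 N.

```bash
python3 -m creep '{"offset":[[0,0,0],[0,0,0],[0,0,0],[0,0,0],[0,0,0],[0,0,0],[0,0,0],[0,0,0],[0,0,0],[0,0,0]],"angular":[[0,0,0],[0,0,0],[0,0,0],[0,0,0],[0,0,0],[0,0,0],[0,0,0],[0,0,0],[0,0,0],[0,0,0]],"fingers":[0,0.2,1,1,1,1,1,1,1,1]}' 20; python3 rel.py 529.4 263.5 73.8 106.8
```

```text
time: 2.9
ee_pos: [476.7, 242.7, 74.9]
orientation: [-0.459, 3.106, 0.002]
ft_force: [-1.0, -0.8, 6.9]
finger_gap: 56.2
grasp_force: 19.9
2.9 [476.7 242.7  74.9] off [-56.5   4.7   1.3] ang [0.001 0.002 0.   ] yaw 106.8 gap 56.2 F [-1.  -0.8  6.9]
```

```bash
python3 -m creep '{"offset":[[-5,0.5,0],[-11,1,0],[-18,1.5,0],[-25,2,0],[-32,3,0],[-39,3.5,0],[-45,4,0],[-49,4.5,0],[-52,4.7,0],[-52,4.7,0]],"angular":[[0,0,0],[0,0,0],[0,0,0],[0,0,0],[0,0,0],[0,0,0],[0,0,0],[0,0,0],[0,0,0],[0,0,0]],"fingers":[1,1,1,1,1,1,1,1,1,1]}'; python3 rel.py 529.4 263.5 73.8 106.8;  python3 - <<'E'
from h import *
c=r.camera("wrist");cv2.imwrite("pics/w2.png",c["color"])
W=pts(c).reshape(-1,3);W=W[~np.isnan(W[:,0])]
for lo,hi in((52,60),(66,74),(103,109)):
    s=W[(W[:,2]>lo)&(W[:,2]<hi)&(abs(W[:,0]-500)<100)&(abs(W[:,1]-250)<100)]
    if len(s)>5: print(lo,len(s),s[:,2].mean().round(1),s[:,:2].min(0),s[:,:2].max(0))
E
```

```text
time: 3.73
ee_pos: [525.4, 262.3, 75.0]
orientation: [-0.459, 3.106, 0.002]
ft_force: [-0.2, 0.3, 5.1]
finger_gap: 56.3
grasp_force: 20.1
3.7333 [525.4 262.3  75. ] off [-4.1 -0.   1.2] ang [ 0.001  0.002 -0.   ] yaw 106.8 gap 56.3 F [-0.2  0.3  5.1]
52 35057 55.9 [418.76102944 182.33757718] [589.80599658 320.27842247]
66 438 70.1 [496.38879289 233.46598867] [523.63497596 283.62126588]
103 10552 105.6 [496.37582573 219.86412737] [552.60030557 300.30878662]
```

View pics/w2.png

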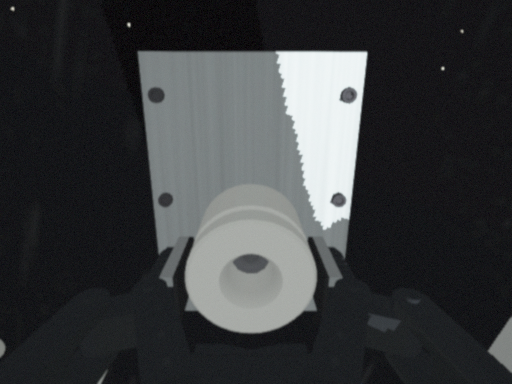

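The adapter is held at (250,275) and centred between the plate edges. I'll creep into the V and watch the force.

```bash
python3 -m creep '{"offset":[[-1,0,0],[-2,0,0],[-3,0,0],[-4,0,0],[-5,0,0],[-5,0,0]],"angular":[[0,0,0],[0,0,0],[0,0,0],[0,0,0],[0,0,0],[0,0,0]],"fingers":[1,1,1,1,1,1]}'; python3 rel.py 529.4 263.5 73.8 106.8
```

```text
time: 4.28
ee_pos: [529.6, 263.6, 75.0]
orientation: [-0.459, 3.106, 0.002]
ft_force: [-2.5, -1.4, 7.0]
finger_gap: 56.3
grasp_force: 20.3
4.2833 [529.6 263.6  75. ] off [ 0.3 -0.1  1.2] ang [0.001 0.002 0.   ] yaw 106.8 gap 56.3 F [-2.5 -1.4  7. ]
```

```bash
python3 -m creep '{"offset":[[-1,0,0],[-1.5,0,0],[-2,0,0],[-2.5,0,0],[-3,0,0],[-3,0,0]],"angular":[[0,0,0],[0,0,0],[0,0,0],[0,0,0],[0,0,0],[0,0,0]],"fingers":[1,1,1,1,1,1]}'; python3 rel.py 529.4 263.5 73.8 106.8
```

```text
time: 4.78
ee_pos: [531.6, 264.5, 75.3]
orientation: [0.459, -3.108, -0.002]
ft_force: [-9.1, -2.1, 13.8]
finger_gap: 56.1
grasp_force: 20.7
4.7833 [531.6 264.5  75.3] off [ 2.4 -0.3  1.5] ang [ 0.001 -0.     0.   ] yaw 106.8 gap 56.1 F [-9.1 -2.1 13.8]
```

```bash
python3 -m creep '{"offset":[[-1,0,0],[-2,0,0],[-2,0,0],[-2,0,0],[-2,0,0],[-2,0,0],[-2,0,0],[-2,0,0],[-2,0,-1],[-2,0,-1]],"angular":[[0,0,0],[0,0,0],[0,0,0],[0,0,0],[0,0,0],[0,0,0],[0,0,0],[0,0,0],[0,0,0],[0,0,0]],"fingers":[1,1,1,1,0,-0.5,-1,-1,-1,-1]}'; python3 rel.py 529.4 263.5 200 106.8
```

```text
time: 5.62
ee_pos: [534.1, 264.5, 74.5]
orientation: [-0.459, 3.108, 0.0]
ft_force: [-0.2, -0.6, 0.4]
finger_gap: 85.4
grasp_force: 0.0
5.6167 [534.1 264.5  74.5] off [   4.7    0.4 -125.5] ang [ 0.  0. -0.] yaw 106.8 gap 85.4 F [-0.2 -0.6  0.4]
```

```bash
python3 -m creep '{"offset":[[0,0,-10],[0,0,-35],[0,0,-70],[20,0,-105],[40,0,-135],[40,0,-135],[40,0,-135]],"angular":[[0,0,0],[0,0,0],[0,0,0],[0,0,0],[0,0,0],[0,0,0],[0,0,0]],"fingers":[-1,-1,-1,-1,-1,-1,-1]}';  python3 - <<'E'
from h import *
for n in("wrist","top"):
    c=r.camera(n)
    if n=="wrist":cv2.imwrite("pics/w3.png",c["color"])
    W=pts(c).reshape(-1,3);W=W[~np.isnan(W[:,0])]
    for lo,hi in((52,60),(102,110)):
        s=W[(W[:,2]>lo)&(W[:,2]<hi)&(abs(W[:,0]-515)<85)&(abs(W[:,1]-255)<85)]
        if len(s)>5:
            q=cv2.minAreaRect(s[:,:2].astype(np.float32));print(n,lo,len(s),s[:,2].mean().round(1),np.round(q[0],1),np.round(q[1],1),round(q[2],1),np.round(cv2.minEnclosingCircle(s[:,:2].astype(np.float32))[0],1))
E
python3 rel.py 518.7 -61 150 90
```

```text
time: 6.2
ee_pos: [496.1, 253.4, 212.3]
orientation: [-0.459, 3.104, 0.004]
ft_force: [0.0, -0.1, -0.2]
finger_gap: 85.2
grasp_force: 0.0
wrist 52 11491 55.8 [505.8 256.7] [149.7 110.3] 16.7 [505.6 256.4]
wrist 102 2444 105.5 [529.  263.5] [55.2 55.2] 17.5 [529.6 263.8]
top 52 1784 55.8 [504.7 255.4] [149.9 110.4] 16.6 [504.1 255.6]
top 102 174 105.7 [535.  258.3] [54.5 37.4] 55.6 [527.9 263. ]
6.3 [495.6 252.8 209.2] off [  68.6 -307.1   59.2] ang [ 0.    -0.     0.293] yaw 106.8 gap 85.6 F [-0.3  0.7 -0.2]
```

View pics/w3.png

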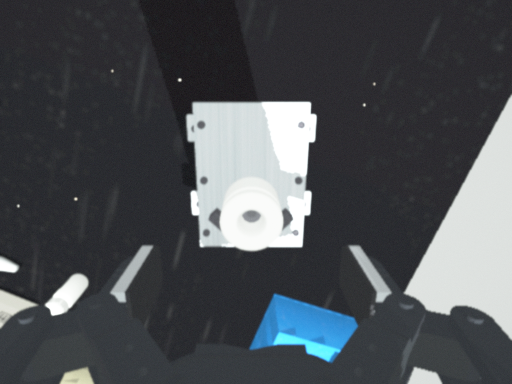

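The wrist view shows the adapter at (250,213) nested between the bars. By measurement it sits 24.4 mm along the stand's x from the middle, with a −0.1 mm side offset, so it is in place. Next is the rod.

```bash
python3 -m creep '{"offset":[[7,-31,0],[14,-61,0],[21,-92,0],[28,-123,0],[34,-154,0],[41,-184,0],[48,-215,0],[55,-246,0],[62,-277,0],[69,-307,0]],"angular":[[0,0,0],[0,0,0],[0,0,0],[0,0,0],[0,0,0],[0,0,0],[0,0,0],[0,0,0],[0,0,0],[0,0,0]],"fingers":[-1,-1,-1,-1,-1,-1,-1,-1,-1,-1]}'; python3 -m creep '{"offset":[[0,0,0],[0,0,0]],"angular":[[0,0,0],[0,0,0]],"fingers":[-1,-1]}' >/dev/null; python3 - <<'E'
from h import *
c=r.camera("wrist");cv2.imwrite("pics/w4.png",c["color"])
W=pts(c).reshape(-1,3);W=W[~np.isnan(W[:,0])]
for lo,hi in((40,48),(66,72),(108,116)):
    s=W[(W[:,2]>lo)&(W[:,2]<hi)&(abs(W[:,0]-518)<50)&(abs(W[:,1]+61)<50)]
    if len(s)>5: print(lo,len(s),s[:,2].mean().round(1),[np.round(v,1) for v in cv2.minEnclosingCircle(s[:,:2].astype(np.float32))],s.mean(0).round(1))
E
python3 rel.py 518.7 -61 76 106.8
```

```text
time: 7.13
ee_pos: [517.9, -62.8, 208.1]
orientation: [0.458, -3.106, 0.001]
ft_force: [1.7, -0.3, 0.7]
finger_gap: 85.4
grasp_force: 0.0
40 370 44.4 [array([519.6, -60.8]), np.float64(20.2)] [509.2 -64.2  44.4]
66 325 68.6 [array([520. , -60.9]), np.float64(16.9)] [513.  -62.9  68.6]
108 646 112.4 [array([520.1, -60.8]), np.float64(12.1)] [518.9 -61.  112.4]
7.35 [518.  -61.1 208.2] off [-1.000e+00 -1.000e-01  1.322e+02] ang [ 0.    -0.002 -0.001] yaw 106.7 gap 85.4 F [ 0.5  0.  -0.1]
```

View pics/w4.png

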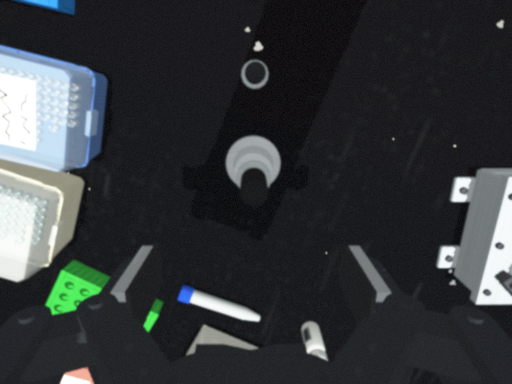

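The wrist view shows the large rod upright at (254,185), with its collar and holder at (252,162). Its axis is at (520,−61). Descend and grip.

```bash
python3 -m creep '{"offset":[[-2,0,10],[-2,0,40],[-2,0,70],[-2,0,95],[-2,0,115],[-2,0,127],[-2,0,132],[-2,0,132],[-2,0,132]],"angular":[[0,0,0],[0,0,0],[0,0,0],[0,0,0],[0,0,0],[0,0,0],[0,0,0],[0,0,0],[0,0,0]],"fingers":[-1,-1,-1,-1,-1,-1,-1,-1,-1]}'; python3 -m creep '{"offset":[[0,0,0],[0,0,0],[0,0,0],[0,0,0],[0,0,0],[0,0,0],[0,0,0],[0,0,0],[0,0,0],[0,0,0]],"angular":[[0,0,0],[0,0,0],[0,0,0],[0,0,0],[0,0,0],[0,0,0],[0,0,0],[0,0,0],[0,0,0],[0,0,0]],"fingers":[0,0.3,1,1,1,1,1,1,1,1]}' 60; python3 rel.py 519.8 -61 210 106.8
```

```text
time: 8.1
ee_pos: [520.7, -60.0, 77.8]
orientation: [-0.46, 3.107, -0.0]
ft_force: [-0.0, -0.1, 0.5]
finger_gap: 85.5
grasp_force: 0.0
time: 8.93
ee_pos: [520.6, -60.3, 77.7]
orientation: [-0.459, 3.107, 0.0]
ft_force: [-0.4, 0.6, 5.1]
finger_gap: 22.6
grasp_force: 58.5
8.9333 [520.6 -60.3  77.7] off [   0.8   -0.5 -132.3] ang [0.    0.001 0.   ] yaw 106.8 gap 22.6 F [-0.4  0.6  5.1]
```

```bash
python3 -m creep '{"offset":[[0,0,-5],[0,0,-15],[0,0,-30],[0,0,-50],[0,0,-75],[0,0,-100],[0,0,-125],[0,0,-140],[0,0,-140],[0,0,-140]],"angular":[[0,0,0],[0,0,0],[0,0,0],[0,0,0],[0,0,0],[0,0,0],[0,0,0],[0,0,0],[0,0,0],[0,0,0]],"fingers":[1,1,1,1,1,1,1,1,1,1]}'; python3 rel.py 529.3 263.6 218 106.8
```

```text
time: 9.77
ee_pos: [520.4, -60.4, 217.9]
orientation: [-0.459, 3.107, 0.0]
ft_force: [0.4, -0.6, -1.6]
finger_gap: 22.5
grasp_force: 58.8
9.7667 [520.4 -60.4 217.9] off [-102.2  307.6   -0. ] ang [-0.     0.001 -0.   ] yaw 106.8 gap 22.5 F [ 0.4 -0.6 -1.6]
```

```bash
python3 -m creep '{"offset":[[-7,21,0],[-17,52,0],[-28,84,0],[-38,115,0],[-49,147,0],[-60,180,0],[-71,213,0],[-81,244,0],[-91,275,0],[-102,307.6,0]],"angular":[[0,0,0],[0,0,0],[0,0,0],[0,0,0],[0,0,0],[0,0,0],[0,0,0],[0,0,0],[0,0,0],[0,0,0]],"fingers":[1,1,1,1,1,1,1,1,1,1]}' >/dev/null;python3 -m creep '{"offset":[[0,0,5],[0,0,15],[0,0,20],[0,0,20],[0,0,20]],"angular":[[0,0,0],[0,0,0],[0,0,0],[0,0,0],[0,0,0]],"fingers":[1,1,1,1,1]}' ; python3 - <<'E'
from h import *
c=r.camera("side");w=r.camera("wrist")
W=pts(c).reshape(-1,3);W=W[~np.isnan(W[:,0])]
s=W[(abs(W[:,0]-529)<40)&(abs(W[:,1]-263)<40)]
for lo in range(95,230,8):
    q=s[(s[:,2]>lo)&(s[:,2]<lo+8)]
    if len(q)>3: print(lo,len(q),np.percentile(q[:,:2],[3,97],axis=0).round(1).tolist())
A=cv2.resize(c["color"][110:230,140:270],None,fx=4,fy=4,interpolation=cv2.INTER_CUBIC)[:384*1]
cv2.imwrite("pics/s5.png",A)
cv2.imwrite("pics/w5.png",w["color"])
E
python3 rel.py 529.3 263.6 198 106.8
```

```text
time: 11.02
ee_pos: [528.9, 262.0, 196.5]
orientation: [0.456, -3.107, 0.002]
ft_force: [0.0, -0.8, -1.2]
finger_gap: 23.1
grasp_force: 59.1
95 81 [[505.1, 234.2], [553.3, 276.5]]
103 178 [[505.9, 235.5], [554.8, 285.6]]
119 4 [[526.8, 253.3], [533.2, 259.1]]
127 20 [[523.5, 251.9], [535.8, 261.7]]
135 22 [[522.8, 252.0], [536.4, 261.5]]
143 22 [[522.6, 251.4], [536.2, 258.7]]
151 23 [[523.4, 250.9], [537.0, 261.8]]
159 21 [[522.8, 252.5], [537.2, 258.6]]
167 25 [[522.8, 250.8], [537.7, 258.7]]
175 15 [[523.7, 252.8], [536.5, 259.3]]
183 61 [[514.7, 242.5], [543.5, 266.1]]
191 27 [[519.1, 245.0], [539.0, 257.4]]
199 48 [[516.6, 237.6], [543.7, 272.3]]
207 55 [[516.9, 235.7], [544.0, 271.0]]
215 59 [[516.7, 234.3], [543.1, 271.5]]
223 52 [[517.6, 235.0], [543.1, 273.1]]
11.1167 [529.3 262.7 197.6] off [-0.3  0.9 -0.4] ang [ 0.     0.    -0.001] yaw 106.7 gap 22.6 F [-0.1 -0.3 -1.9]
```

View pics/s5.png

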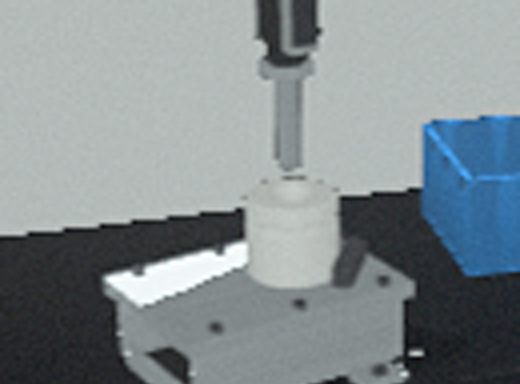

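View pics/w5.png

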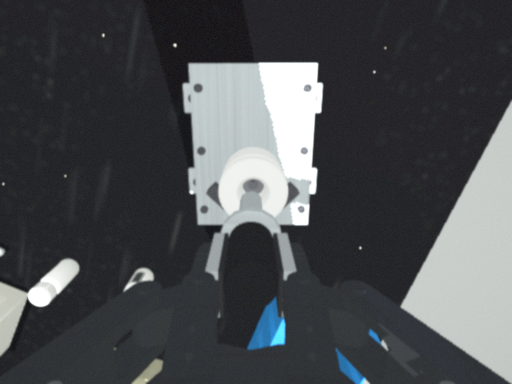

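The side view shows the rod vertical above the adapter's bore, with the rod at (290,120) and the bore at (293,190). The wrist view agrees: shank (252,200), bore (252,186). Lower to the mouth and watch the force.

```bash
python3 -m creep '{"offset":[[0,0,4],[0,0,10],[0,0,16],[0,0,22],[0,0,26],[0,0,30],[0,0,33],[0,0,33]],"angular":[[0,0,0],[0,0,0],[0,0,0],[0,0,0],[0,0,0],[0,0,0],[0,0,0],[0,0,0]],"fingers":[1,1,1,1,1,1,1,1]}'; python3 rel.py 529.3 263.6 121 106.8
```

```text
time: 11.78
ee_pos: [528.7, 263.5, 163.5]
orientation: [0.459, -3.107, 0.001]
ft_force: [-0.1, 0.6, -2.3]
finger_gap: 22.6
grasp_force: 59.1
11.7833 [528.7 263.5 163.5] off [-0.7 -0.1 42.5] ang [-0.    -0.001  0.   ] yaw 106.8 gap 22.6 F [-0.1  0.6 -2.3]
```

The nose is in the bore with no side force. Press down.

```bash
python3 -m creep '{"offset":[[0,0,3],[0,0,7],[0,0,11],[0,0,15],[0,0,19],[0,0,23],[0,0,27],[0,0,31],[0,0,34],[0,0,36]],"angular":[[0,0,0],[0,0,0],[0,0,0],[0,0,0],[0,0,0],[0,0,0],[0,0,0],[0,0,0],[0,0,0],[0,0,0]],"fingers":[1,1,1,1,1,1,1,1,1,1]}'; python3 rel.py 529.3 263.6 121 106.8
```

```text
time: 12.62
ee_pos: [528.6, 263.4, 127.4]
orientation: [0.459, -3.107, 0.001]
ft_force: [-0.0, 0.9, -1.2]
finger_gap: 22.7
grasp_force: 59.4
12.6167 [528.6 263.4 127.4] off [-0.7 -0.1  6.4] ang [-0.    -0.001  0.   ] yaw 106.8 gap 22.7 F [-0.   0.9 -1.2]
```

```bash
python3 -m creep '{"offset":[[0,0,2],[0,0,4],[0,0,5],[0,0,6],[0,0,7],[0,0,8],[0,0,8]],"angular":[[0,0,0],[0,0,0],[0,0,0],[0,0,0],[0,0,0],[0,0,0],[0,0,0]],"fingers":[1,1,1,1,1,1,1]}'; python3 rel.py 529.3 263.6 121 106.8
```

```text
time: 13.2
ee_pos: [529.2, 263.7, 120.9]
orientation: [-0.459, 3.107, 0.001]
ft_force: [-1.2, -0.2, 2.0]
finger_gap: 22.7
grasp_force: 59.8
13.2 [529.2 263.7 120.9] off [-0.  -0.1 -0.1] ang [ 0.     0.001 -0.   ] yaw 106.8 gap 22.7 F [-1.2 -0.2  2. ]
```

```bash
python3 -m creep '{"offset":[[0,0,0.7],[0,0,1.5],[0,0,1.5],[0,0,1.5]],"angular":[[0,0,0],[0,0,0],[0,0,0],[0,0,0]],"fingers":[1,1,1,1]}'; python3 - <<'E'
from h import *
c=r.camera("side")
cv2.imwrite("pics/s6.png",cv2.resize(c["color"][110:230,140:270],None,fx=4,fy=4,interpolation=cv2.INTER_CUBIC))
E
```

```text
time: 13.53
ee_pos: [529.5, 263.9, 120.8]
orientation: [-0.459, 3.106, 0.002]
ft_force: [-5.0, -2.3, 14.0]
finger_gap: 22.5
grasp_force: 60.9
```

View pics/s6.png

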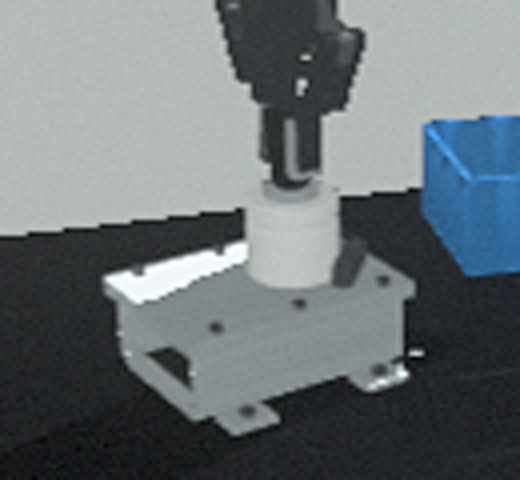

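The side view shows the collar seated on the adapter at (292,187), with firm 14 N contact. Unload, release slowly and retract straight up.

```bash
python3 -m creep '{"offset":[[0,0,-1],[0,0,-1.5],[0,0,-1.5],[0,0,-1.5],[0,0,-1.5],[0,0,-1.5],[0,0,-1.5],[0,0,-1.5],[0,0,-1.5],[0,0,-1.5]],"angular":[[0,0,0],[0,0,0],[0,0,0],[0,0,0],[0,0,0],[0,0,0],[0,0,0],[0,0,0],[0,0,0],[0,0,0]],"fingers":[1,1,0.5,0.2,0,-0.3,-1,-1,-1,-1]}'; python3 -m creep '{"offset":[[0,0,-5],[0,0,-15],[0,0,-30],[0,0,-55],[0,0,-80],[0,0,-105],[40,0,-120],[80,0,-120],[80,0,-120],[80,0,-120]],"angular":[[0,0,0],[0,0,0],[0,0,0],[0,0,0],[0,0,0],[0,0,0],[0,0,0],[0,0,0],[0,0,0],[0,0,0]],"fingers":[-1,-1,-1,-1,-1,-1,-1,-1,-1,-1]}';  python3 - <<'E'
from h import *
ims=[]
for n in("wrist","side"):
    c=r.camera(n);W=pts(c).reshape(-1,3);W=W[~np.isnan(W[:,0])]
    ims.append(c["color"][60:280,130:350] if n=="wrist" else cv2.resize(c["color"][120:230,150:260],(440,440),interpolation=cv2.INTER_CUBIC))
    for lo,hi in((52,60),(103,109),(109,115),(150,160)):
        s=W[(W[:,2]>lo)&(W[:,2]<hi)&(abs(W[:,0]-515)<85)&(abs(W[:,1]-255)<85)]
        if len(s)>5:print(n,lo,len(s),s[:,2].mean().round(1),[np.round(v,1) for v in cv2.minEnclosingCircle(s[:,:2].astype(np.float32))])
cv2.imwrite("pics/end.png",np.hstack([cv2.resize(ims[0],(360,440))[:, :],ims[1]]))
E
```

```text
time: 14.42
ee_pos: [528.9, 263.6, 120.3]
orientation: [0.459, -3.108, -0.0]
ft_force: [-0.3, 0.6, 0.4]
finger_gap: 85.7
grasp_force: 0.0
time: 15.25
ee_pos: [451.1, 240.2, 241.8]
orientation: [-0.46, 3.106, 0.002]
ft_force: [0.2, 0.1, -0.3]
finger_gap: 85.1
grasp_force: 0.0
wrist 52 8528 55.8 [array([505.4, 256.4]), np.float64(92.3)]
wrist 103 1129 105.6 [array([529.2, 263.8]), np.float64(28.2)]
wrist 109 329 111.6 [array([528.5, 263.2]), np.float64(16.9)]
wrist 150 563 155.1 [array([528.5, 263. ]), np.float64(12.0)]
side 52 971 56.9 [array([508.8, 247.6]), np.float64(88.5)]
side 103 118 106.5 [array([530.8, 262.2]), np.float64(28.5)]
side 109 49 112.2 [array([531. , 260.3]), np.float64(16.8)]
side 150 57 155.2 [array([530.2, 260.6]), np.float64(12.3)]
```

View pics/end.png

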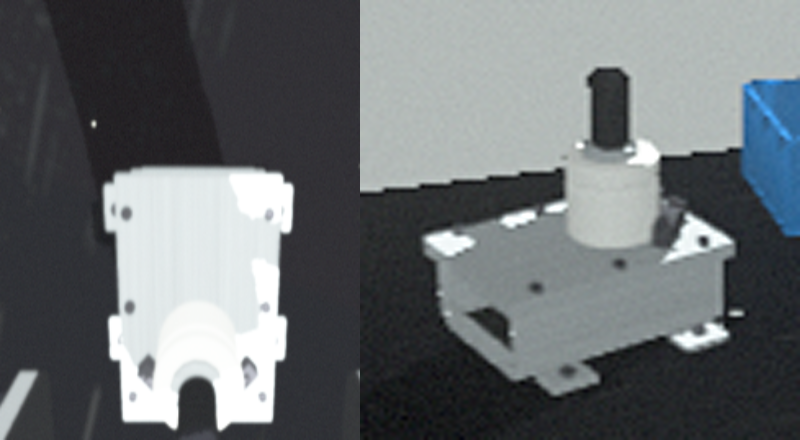

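The final views show the rod upright in the adapter (side crop (610,110)) and the collar seated, with its top at z≈112. The adapter is still on both bars, 24.9 mm from the stand's middle.

```bash
python3 -c "
from plant import r
print(r.close_job())"
```

```text
the job is handed in; nothing more can be done
None
```

I handed the job in at about 15 s: the adapter rests in the V-stop over the drop hole with the rod standing in it and its collar seated; the sleeve should be in the tray, as the rod went fully home, though no camera view showed it there.

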